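Put the spice jar away in the push-to-open drawer

TASK

The square spice jar standing in the way of the little push-to-open drawer belongs inside it, but is too tall to go in standing up: first lay it down gently on its side on the bare counter, clear of the drawer's path, without letting it topple, and let go of it. Then press the drawer front inward and let go so that it springs ajar, pull the drawer out, take the jar up again and lay it on its side in the empty front compartment. Finally push the drawer in until its latch catches and it stays shut, and leave the other things on the counter as they are.

Things in the scene. Friction and masses are not known exactly. Their poses are not given: they have to be found in the camera images.
- jar: spice jar: square yellow-orange plastic body 44 x 44 mm and 84 mm tall, with a closed round red twist cap 38 mm across and 26 mm tall on top, 110 mm tall in all, 0.11 to 0.22 kg. Origin: centre of its underside; z runs up its axis to the cap, x and y are square to its flat sides. It starts standing on the counter, 75 to 130 mm in front of the drawer front and within 80 mm of the middle of it, where the drawer would run into it
- jar_mid (a point): point on the jar's axis at half its length, 55 mm from the underside; same axes as the jar. It is 22 mm above whatever the jar lies on when it lies flat on a side
- jar_top (a point): centre of the cap's top, 110 mm from the jar's underside; same axes as the jar
- cabinet_face (a point): dark wooden single-drawer box fixed to the counter, 270 mm deep (x), 260 mm wide (y), 100 mm high. This point: middle of the lower edge of the carcass's open face, on the counter. Its x axis points level away from the robot into the box, which reaches from x = 0 to 270 mm; z up; the drawer comes out towards -x
- drawer_front (a point): centre of the outer face of the drawer's pale wooden front (no handle), moving with the drawer; same axes as the cabinet. Shut, it lies at (-24, 0, 50) mm in the frame of cabinet_face. The front is 16 mm thick, 256 wide, 92 high and stands 8 mm off the carcass when shut. Touch latch: press the front in 6 to 7 mm past shut (8 to 13 N) and let go; the drawer springs out to about 46 mm
- drawer_edge (a point): middle of the top edge of that 16 mm thick front, 96 mm above the counter (the cabinet's top is at 100 mm), moving with the drawer; same axes as the cabinet. With the drawer ajar there are about 54 mm between the front's inner face and the carcass, so the front can be pinched here from above
- compartment (a point): centre of the floor of the empty front compartment, 18 mm above the counter, moving with the drawer; same axes as the cabinet. Inside it measures 150 mm (x) by 214 mm (y); the front is at -x, side walls 52 mm high, a 40 mm high divider at +x with other jars behind it. The carcass closes 72 mm above this floor: the jar fits lying flat (44 mm), not standing
- drawer (a joint): how far the drawer stands out, in m: about 0.001 latched shut, -0.0078 pressed in to its stop, 0.046 sprung ajar, 0.16 pulled out fully. Beyond 0.04 it slides freely (1 N) and stays where left; nearer, a 2 to 8 N spring pushes it out. To latch it, press it in to 6 to 7 mm past shut and let go; pressed less far it springs out again, and pressed again when latched it springs open
- cobek: bystander: dark grey granite mortar bowl, 184 mm across the rim, 52 mm high, origin at the centre of its underside; heavy
- ulekan: bystander: teak pestle with a bent handle, 50 mm head, 115 mm tall, standing in the cobek; origin at the centre of its underside
- saucer: bystander: green melamine saucer, 150 mm across, 20 mm high, origin at the centre of its underside
- spoon: bystander: steel tablespoon 190 mm long lying on the counter at the right, origin at its middle, x towards its bowl
- mug: bystander: blue mug, 80 mm across, 85 mm high, origin at the centre of its underside, handle at its +y
- bottle: bystander: dark sauce bottle with a yellow cap, 62 mm across, 190 mm high, origin at the centre of its underside
There are look-alikes about, which are no part of the job. What is shaped like the jar but green or pink is not meant.

How it is judged:
By the outcome, as a careful person would: the job done as asked, in the order asked, and still so for the second after the job is handed in, with the robot touching nothing.
It also fails if it takes over 72 s, if anything falls off the work surface, if the arm or the gripper's body presses on something with over 40 N, if the wrist force passes 120 N, or if a joint passes its speed limit or range.

ROBOT

A 6-joint arm with a two-finger parallel gripper is mounted at the origin on the work surface. World frame = base frame: x ahead of the robot, y to its left, z up, the work surface at z = 0. Lengths are in m, angles in rad, forces in N, time in s.
With the tool pointing down it reaches from about 0.375 to 0.825 m from the base axis. Payload 5.5 kg.
Tool frame: the origin (TCP) lies at the very end of the fingers, on their centre line; the grasp point (between the pads) lies 19 mm behind it (env.grip_depth is the distance from the TCP to the grasp point, in m); z points along the fingers, y is the line along which they close (so a half turn about z gives the same grasp; the last joint's range is limited). The gripper opens to 85 mm and grips with 20 to 120 N. Pads are 22 mm wide; open, the fingers measure 114 mm over their backs; the gripper's body (76 mm by 85 mm) begins 54 mm behind the grasp point. The pads swing forward as they close: fully open they stand 13 mm farther back than shut.
Start: joints at [1.268, 0.314, -0.047, 1.21, 0, 1.571], TCP at [0.179, 0.573, 0.231] pointing down, gripper open.
Joint ranges: [-2.67, 2.67], [-0.69, 1.73], [-1.03, 1.25], [-2.08, 2.16], [-1.42, 1.45], [-3.14, 3.14]. Speed limits (rad/s): [2.39, 2.39, 3.01, 3.14, 3.14, 3.14].

INTERFACE

Orientations are given as a unit quaternion [x, y, z, w].
In Python, from rig import env gives the robot as it stands. The module is installed in compiled form; this text tells all that it offers.
- The arm moves only by the tool servo_tool, never from a script. Its argument "motion" is a list of rows, each a list of 7 numbers: the shift along the tool's x, y, z in cm, then the turn, a rotation vector about the tool's x, y, z in rad, then the opening, from 0 (shut) to 1 (fully open). A call has 1 to 5 rows; each row shifts and turns the commanded pose from where the row before left it, along the tool's axes as they then stand; what a row does not reach is not made up. A row lasts 1/12 s, in which the tool goes at most 41.7 mm and 7.16 degrees, less where a joint would pass 70% of its speed; a pose out of reach is approached as far as the arm can. A call is refused whole if a number of a shift passes 4.17 or a number of a turn 0.125, either way. A call with a gripper value outside its range is refused whole. The fingers move at their own pace and stop on an object; the grip force is fixed at half the most. Time passes only in rows, so rows that do not move let the fingers close. It gives the time, the measured TCP pose, the force, the opening and the grip force at its end, in the units of the state.
- env.observe(): the state, without advancing time (a new reading comes with each control period).
- env.grab_frame(name): name is "scene" or "top"; returns the picture (384x512x3 uint8, red, green, blue); there is no depth.
- env.camera_model(name): a dict with "fx", "fy", "cx", "cy" (pixels), "view" (4x4, takes a point from world to camera coordinates). Camera axes: x right, y down, z forward; pixel columns grow to the right and rows downward; lengths in m; the calibration is good to about 2 mm. A picture is of the moment at which its call begins. camera_model takes no time and is no camera call.
- env.finish_job(): hands the job in; it is judged then, once.
The state is a dict: "clock": time; "q": joint angles; "qd": joint speeds; "joint_torque": joint torques, N m; "position": TCP position; "eef_rot": TCP orientation; "contact_force": force on the tool from outside, world axes, zero at the start; "torque": the same for the moment, N m; "finger_gap": opening from 0.0 (shut) to 1.0 (fully open); "finger_force": force on a finger pad.
Only numpy, scipy, OpenCV 4.12 (cv2) and the standard library are available. Lean on these libraries where they do the work, as an engineer would, in place of code of your own. Each camera call takes 0.05 s, during which the arm holds its last target. There are 200 camera calls.

## Working session

There is one attempt and no reset: what is moved stays moved. The work goes in short steps, Python scripts to look and compute and a tool call to move; the robot and the scene stay as the last step left them, time stands still between calls to the robot, and variables do not carry over. Pictures are saved under pics/ and viewed, at most 10 in all, crops included, and the job is handed in when it is done.

Besides the shell and the picture viewer there is one more tool, called after ">>>" in YAML: its name, and indented under it one key for each argument. servo_tool: Moves the arm, as the interface text tells. Its arguments: {"type":"object","properties":{"motion":{"type":"array"}},"required":["motion"]}

```bash
mkdir -p pics; python3 - <<'E'
from rig import env
import cv2,numpy as np
ims=[]
for n in("scene","top"):
    im=env.grab_frame(n);cv2.imwrite(f"pics/{n}0.png",im[:,:,::-1]);m=env.camera_model(n);print(n,{k:np.round(v,4).tolist() for k,v in m.items()})
o=env.observe();print({k:np.round(v,4).tolist() for k,v in o.items()})
E
```

```text
scene {'fx': 500.1588, 'fy': 500.1588, 'cx': 255.2535, 'cy': 187.7382, 'view': [[-0.7967, 0.6041, 0.0172, 0.453], [0.434, 0.5916, -0.6795, -0.1881], [-0.4207, -0.5339, -0.7335, 1.8459], [0.0, 0.0, 0.0, 1.0]]}
top {'fx': 356.0663, 'fy': 356.0663, 'cx': 258.7602, 'cy': 193.6462, 'view': [[0.0461, -0.9989, 0.0009, -0.0149], [-0.9751, -0.0452, -0.2173, 0.5827], [0.2171, 0.0091, -0.9761, 1.1027], [0.0, 0.0, 0.0, 1.0]]}
{'clock': 0.1, 'q': [1.268, 0.3142, -0.048, 1.2102, -0.0, 1.5708], 'qd': [-0.0001, -0.0026, 0.0017, 0.0004, 0.0013, 0.0013], 'joint_torque': [-0.0004, -54.0769, 34.0541, 0.0112, -0.0001, 0.0], 'position': [0.1788, 0.5722, 0.2305], 'eef_rot': [0.1508, 0.9886, -0.0008, -0.0001], 'contact_force': [-1.0517, 0.2974, 0.7487], 'torque': [0.0357, -0.037, 0.0439], 'finger_force': 0.0, 'finger_gap': 0.9974}
```

View pics/scene0.png

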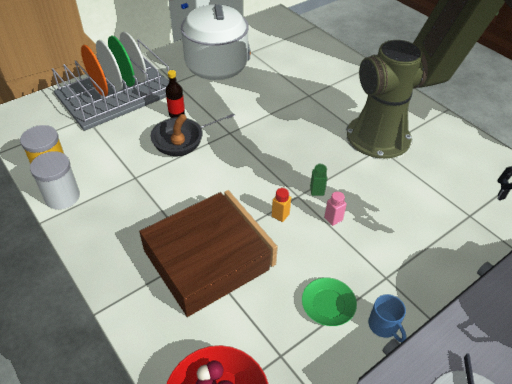

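View pics/top0.png

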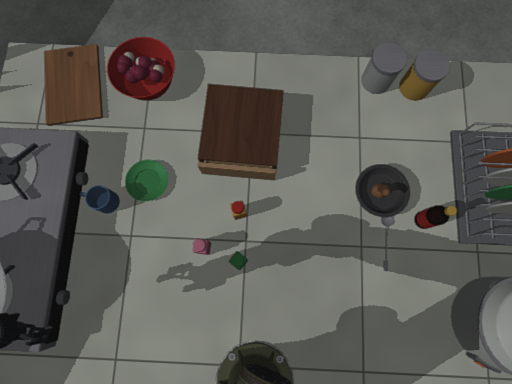

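The scene view shows the jar at about (282,205), green (319,180) and pink (336,208) look-alikes nearer the robot, and the cabinet at about (205,250). In the top view the jar is at (238,210), the drawer front around (238,170), pink at (201,246) and green at (238,260).

```bash
cat > h.py <<'E'
from rig import env
import cv2,numpy as np
def ray(n,uv,z):
    m=env.camera_model(n);V=np.array(m["view"]);R=V[:3,:3];c=-R.T@V[:3,3]
    d=R.T@np.array([(uv[0]-m["cx"])/m["fx"],(uv[1]-m["cy"])/m["fy"],1]);return c+d*(z-c[2])/d[2]
def proj(n,p):
    m=env.camera_model(n);V=np.array(m["view"]);q=V[:3,:3]@np.array(p)+V[:3,3]
    return np.array([m["fx"]*q[0]/q[2]+m["cx"],m["fy"]*q[1]/q[2]+m["cy"]])
def blobs(im,h0,h1,smin=120,vmin=60,amin=20):
    h=cv2.cvtColor(im,cv2.COLOR_RGB2HSV);m=(h[...,1]>=smin)&(h[...,2]>=vmin)
    m&=((h[...,0]>=h0)&(h[...,0]<=h1)) if h0<=h1 else ((h[...,0]>=h0)|(h[...,0]<=h1))
    m=m.astype(np.uint8);cs,_=cv2.findContours(m,cv2.RETR_EXTERNAL,cv2.CHAIN_APPROX_NONE)
    return [c for c in cs if cv2.contourArea(c)>=amin]
E
python3 - <<'E'
from h import *
for n in("scene","top"):
    im=cv2.imread(f"pics/{n}0.png")[:,:,::-1].copy()
    for nm,a,b,z in(("red",172,5,.11),("orange",10,28,.0)):
        for c in blobs(im,a,b,150,80,8):
            (u,v),s,ang=cv2.minAreaRect(c);print(n,nm,np.round([u,v,*s,ang],1),np.round(ray(n,(u,v),.11),3),np.round(ray(n,(u,v),.05),3))
im=cv2.imread("pics/top0.png");c=cv2.resize(im[75:280,180:300],None,fx=4,fy=4,interpolation=cv2.INTER_CUBIC)[:600]
im2=cv2.imread("pics/scene0.png");d=cv2.resize(im2[170:320,130:290],None,fx=4,fy=4,interpolation=cv2.INTER_CUBIC)
c=cv2.resize(im[80:225,190:290],None,fx=4,fy=4,interpolation=cv2.INTER_CUBIC)
d=cv2.resize(im2[180:320,130:300],None,fx=2.35,fy=4)if 0 else cv2.resize(im2[180:320,135:297],None,fx=2.46,fy=2.46,interpolation=cv2.INTER_CUBIC)
o=np.zeros((580,800,3),np.uint8);o[:580,:400]=c;o[:d.shape[0],400:400+d.shape[1]]=d[:,:400];cv2.imwrite("pics/c0.png",o)
E
```

```text
scene red [217.  364.5  37.  100.   90. ] [0.984 0.401 0.11 ] [0.972 0.379 0.05 ]
scene red [282.  194.5  13.   12.   90. ] [0.536 0.086 0.11 ] [0.499 0.046 0.05 ]
scene red [175.5 105.5  17.2  15.9  82.4] [ 0.572 -0.468  0.11 ] [ 0.536 -0.538  0.05 ]
scene orange [280.6 207.9  17.2  25.7   7.1] [0.572 0.124 0.11 ] [0.537 0.086 0.05 ]
scene orange [206.2 249.4  97.   97.7  60.7] [0.828 0.119 0.11 ] [0.807 0.081 0.05 ]
scene orange [ 43.8 150.9  12.9  35.3  72.6] [ 1.033 -0.513  0.11 ] [ 1.023 -0.586  0.05 ]
scene orange [177.9 128.9  12.3  30.6   5.2] [ 0.63  -0.354  0.11 ] [ 0.599 -0.418  0.05 ]
scene orange [97.1 88.9 12.8  1.8 53.1] [ 0.753 -0.72   0.11 ] [ 0.727 -0.803  0.05 ]
scene orange [171.5  74.    8.    7.   90. ] [ 0.484 -0.643  0.11 ] [ 0.444 -0.722  0.05 ]
scene orange [93.8 70.  55.5 15.  65.6] [ 0.711 -0.838  0.11 ] [ 0.683 -0.928  0.05 ]
top red [422.5 221.   11.2   8.9  63.4] [ 0.509 -0.498  0.11 ] [ 0.519 -0.526  0.05 ]
top red [237. 207.  10.  10.  90.] [0.527 0.077 0.11 ] [0.538 0.082 0.05 ]
top red [150.2  65.4  59.2  47.1  81.4] [1.004 0.403 0.11 ] [1.041 0.425 0.05 ]
top orange [239.  212.5   4.2  11.8  74.7] [0.51 0.07 0.11] [0.519 0.074 0.05 ]
top orange [450. 211.   8.  10.  90.] [ 0.545 -0.586  0.11 ] [ 0.557 -0.618  0.05 ]
top orange [496.3 153.8   3.4  31.   72.8] [ 0.74  -0.748  0.11 ] [ 0.762 -0.789  0.05 ]
top orange [411.5  83.5  25.5  26.9  45. ] [ 0.977 -0.486  0.11 ] [ 1.013 -0.513  0.05 ]
```

View pics/c0.png

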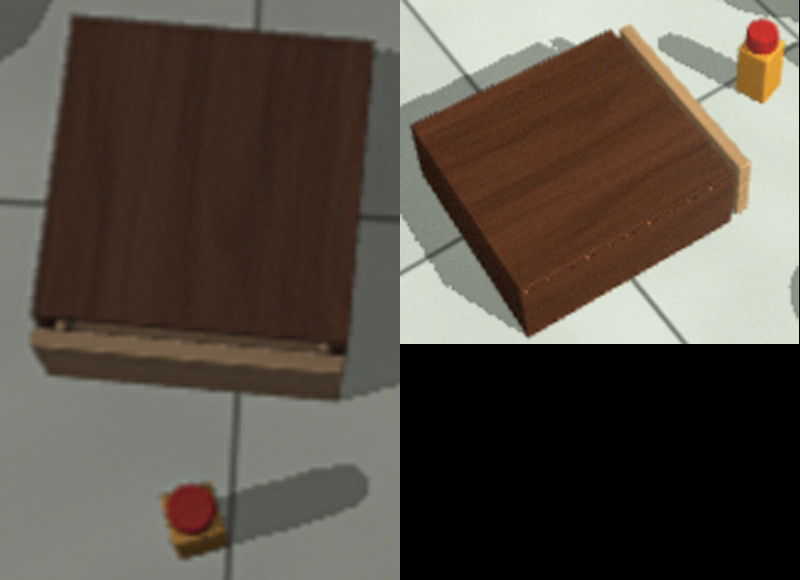

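The crop shows the closed cabinet (its front edge running roughly (32,345)–(343,372) in the left half), and the jar about 75 mm in front, turned by roughly 20° in the picture.

```bash
python3 - <<'E'
from h import *
f=lambda x,y:((x+.5)/4+190-.5,(y+.5)/4+80-.5)
P={}
for nm,x,y,z in(("FL",72,15,.1),("FR",373,42,.1),("NL",35,318,.1),("NR",347,353,.1),("oL",32,345,.096),("oR",343,372,.096),("bL",50,375,.004),("bR",338,400,.004),
 ("jb1",180,557,0),("jb2",226,540,0),("jtL",162,497,.084),("jtN1",177,530,.084),("jcap",191,509,.11),("jtR",210,483,.084)):
    P[nm]=ray("top",f(x,y),z);print(nm,np.round(P[nm],4))
g=lambda x,y:((x-400+.5)/2.46+135-.5,(y+.5)/2.46+180-.5)
for nm,x,y,z in(("FR",615,32,.1),("FL?",412,128,.1),("backL",527,293,.1),("jcap",763,31,.11),("oL",745,165,.096),("oR",628,27,.096),("jb",765,102,0),("jbl",739,93,0),("jbr",780,90,0)):
    print(nm,np.round(ray("scene",g(x,y),z),4))
for a,b in(("NL","FL"),("NR","FR"),):d=P[b]-P[a];print(a,np.degrees(np.arctan2(d[1],d[0])),np.linalg.norm(d))
for a,b in(("NR","NL"),("FR","FL"),("oR","oL"),("bR","bL"),("jb2","jb1"),("jtR","jtL")):d=P[b]-P[a];print(a,np.degrees(np.arctan2(-d[0],d[1])),np.linalg.norm(d))
E
```

```text
FL [0.9513 0.2035 0.1   ]
FR [ 0.9381 -0.0535  0.1   ]
NL [0.6803 0.2126 0.1   ]
NR [ 0.6625 -0.0411  0.1   ]
oL [0.6586 0.2139 0.096 ]
oR [ 0.6476 -0.0386  0.096 ]
bL [0.6594 0.2136 0.004 ]
bR [ 0.6485 -0.0385  0.004 ]
jb1 [0.5052 0.0907 0.    ]
jb2 [0.5217 0.0524 0.    ]
jtL [0.5406 0.1018 0.084 ]
jtN1 [0.5145 0.0882 0.084 ]
jcap [0.5272 0.0763 0.11  ]
jtR [0.5538 0.0641 0.084 ]
FR [ 0.6707 -0.0337  0.1   ]
FL? [ 0.941  -0.0488  0.1   ]
backL [0.9486 0.2105 0.1   ]
jcap [0.5294 0.0792 0.11  ]
oL [0.6658 0.2154 0.096 ]
oR [ 0.6511 -0.0342  0.096 ]
jb [0.5363 0.1016 0.    ]
jbl [0.5537 0.0703 0.    ]
jbr [0.5082 0.0977 0.    ]
NL -1.9186865872856944 0.2711776569802433
NR -2.5606474526987295 0.2758651610823153
NR -4.013183574337556 0.25436310596066125
FR -2.9488068529473654 0.25732557637636005
oR -2.49789455077179 0.25276866474746384
bR -2.475375187126133 0.2523364687596239
jb2 23.19504279641759 0.04172586089955202
jtR 19.270065807924404 0.03993914232316505
```

```bash
cat >> h.py <<'E'
from scipy.spatial.transform import Rotation as Ro
def toolR(az,tilt,yaz):
    """tool z points to azimuth az, tilt deg from straight down; y level at azimuth yaz"""
    a,t,b=np.radians([az,tilt,yaz]);z=np.array([np.sin(t)*np.cos(a),np.sin(t)*np.sin(a),-np.cos(t)])
    y=np.array([np.cos(b),np.sin(b),0]);y-=z*(y@z);y/=np.linalg.norm(y);return np.c_[np.cross(y,z),y,z]
def st():
    o=env.observe();print("t",round(float(o["clock"]),2),"q",np.round(o["q"],2),"p",np.round(o["position"],4),"F",np.round(o["contact_force"],1),"gap",round(float(o["finger_gap"]),3),round(float(o["finger_force"]),1))
    R=Ro.from_quat(o["eef_rot"]).as_matrix();print("toolz",np.round(R[:,2],3),"y",np.round(R[:,1],3));return np.array(o["position"]),R
def go(p,R,goal,Rg=None):
    """shift (cm, tool axes now) to goal; then turn; the turn frame is after no shift"""
    s=R.T@(np.array(goal)-p)*100;n=int(np.ceil(np.abs(s).max()/4.0));n=max(n,int(np.ceil(np.linalg.norm(s)/4.1)));print("shift",np.round(s,2),"rows",n,np.round(s/max(n,1),2))
    if Rg is not None:
        w=Ro.from_matrix(R.T@Rg).as_rotvec();n=int(np.ceil(np.linalg.norm(w)/.124));print("turn",np.round(w,3),"rows",n,np.round(w/max(n,1),4))
E
python3 - <<'E'
from h import *
p,R=st()
for yz in(22,202):
    Rg=toolR(112,60,yz);go(p,R,[.575,-.06,.26],Rg)
    # after turning, approach
    g=np.array([.528,.078,.056])-Rg[:,2]*.006  # grasp point
    tcp=g+Rg[:,2]*.019;pre=tcp-Rg[:,2]*.12;print("tcp",tcp,"pre",pre);go(np.array([.575,-.06,.26]),Rg,pre)
for u in((201,246),(238,260)):print(ray("top",u,.06))
E
```

```text
t 0.1 q [ 1.27  0.31 -0.05  1.21 -0.    1.57] p [0.1788 0.5722 0.2305] F [-1.1  0.3  0.7] gap 0.997 0.0
toolz [-0.    -0.001 -1.   ] y [ 0.298  0.955 -0.002]
shift [-56.67 -48.54  -2.87] rows 19 [-2.98 -2.55 -0.15]
turn [-0.463  0.976  0.799] rows 11 [-0.0421  0.0888  0.0726]
tcp [0.52378256 0.08843854 0.0495    ] pre [ 0.56271281 -0.00791723  0.1095    ]
shift [-10.39   0.81  12.11] rows 4 [-2.6   0.2   3.03]
shift [-56.67 -48.54  -2.87] rows 19 [-2.98 -2.55 -0.15]
turn [-1.16  -0.55  -2.008] rows 20 [-0.058  -0.0275 -0.1004]
tcp [0.52378256 0.08843854 0.0495    ] pre [ 0.56271281 -0.00791723  0.1095    ]
shift [10.39 -0.81 12.11] rows 4 [ 2.6  -0.2   3.03]
[0.40455745 0.18791135 0.06      ]
[0.36621493 0.06766251 0.06      ]
```

>>> servo_tool:
  motion:
    - [-3,-2.55,-0.15,0,0,0,1]
    - [-3,-2.55,-0.15,0,0,0,1]
    - [-3,-2.55,-0.15,0,0,0,1]
    - [-3,-2.55,-0.15,0,0,0,1]
    - [-3,-2.55,-0.15,0,0,0,1]

```text
clock: 0.52
position: [0.2844, 0.4045, 0.2384]
eef_rot: [0.15, 0.989, -0.0, -0.0]
contact_force: [1.2, 0.5, 0.5]
finger_gap: 0.999
finger_force: 0.0
```

>>> servo_tool:
  motion:
    - [-3,-2.55,-0.15,0,0,0,1]
    - [-3,-2.55,-0.15,0,0,0,1]
    - [-3,-2.55,-0.15,0,0,0,1]
    - [-3,-2.55,-0.15,0,0,0,1]
    - [-3,-2.55,-0.15,0,0,0,1]

```text
clock: 0.93
position: [0.3896, 0.238, 0.2462]
eef_rot: [0.151, 0.989, -0.0, -0.0]
contact_force: [1.2, 0.6, -0.1]
finger_gap: 1.0
finger_force: 0.0
```

>>> servo_tool:
  motion:
    - [-3,-2.55,-0.15,0,0,0,1]
    - [-3,-2.55,-0.15,0,0,0,1]
    - [-3,-2.55,-0.15,0,0,0,1]
    - [-3,-2.55,-0.15,0,0,0,1]
    - [-3,-2.55,-0.15,0,0,0,1]

```text
clock: 1.35
position: [0.4948, 0.0714, 0.2537]
eef_rot: [0.151, 0.989, 0.0, -0.0]
contact_force: [1.0, -0.2, -0.1]
finger_gap: 0.997
finger_force: 0.0
```

>>> servo_tool:
  motion:
    - [-3,-2.55,-0.15,0,0,0,1]
    - [-3,-2.55,-0.15,0,0,0,1]
    - [-3,-2.55,-0.15,0,0,0,1]
    - [-3,-2.55,-0.15,0,0,0,1]
    - [0,0,0,0,0,0,1]

```text
clock: 1.77
position: [0.5813, -0.0653, 0.2589]
eef_rot: [0.154, 0.988, -0.001, 0.001]
contact_force: [-0.8, 1.3, -0.1]
finger_gap: 0.999
finger_force: 0.0
```

>>> servo_tool:
  motion:
    - [0,0,0,-0.042,0.089,0.073,1]
    - [0,0,0,-0.042,0.089,0.073,1]
    - [0,0,0,-0.042,0.089,0.073,1]
    - [0,0,0,-0.042,0.089,0.073,1]
    - [0,0,0,-0.042,0.089,0.073,1]

```text
clock: 2.18
position: [0.5789, -0.0594, 0.26]
eef_rot: [0.323, 0.914, 0.136, -0.203]
contact_force: [0.5, 0.0, -0.0]
finger_gap: 1.002
finger_force: 0.0
```

>>> servo_tool:
  motion:
    - [0,0,0,-0.042,0.089,0.073,1]
    - [0,0,0,-0.042,0.089,0.073,1]
    - [0,0,0,-0.042,0.089,0.073,1]
    - [0,0,0,-0.042,0.089,0.073,1]
    - [0,0,0,-0.042,0.089,0.073,1]

```text
clock: 2.6
position: [0.579, -0.0598, 0.2593]
eef_rot: [0.463, 0.755, 0.259, -0.385]
contact_force: [0.4, -0.2, 0.4]
finger_gap: 0.996
finger_force: 0.0
```

>>> servo_tool:
  motion:
    - [0,0,0,-0.042,0.089,0.073,1]
    - [0,0,0,0,0,0,1]
    - [0,0,0,0,0,0,1]

```text
clock: 2.85
position: [0.578, -0.0604, 0.2576]
eef_rot: [0.486, 0.716, 0.279, -0.417]
contact_force: [-0.2, 0.2, 0.2]
finger_gap: 1.003
finger_force: 0.0
```

```bash
python3 - <<'E'
from h import *
p,R=st();Rg=toolR(112,60,22)
ims=[]
for n in("scene","top"):
    im=env.grab_frame(n);cv2.imwrite(f"pics/{n}1.png",im[:,:,::-1])
tcp=np.array([.528,.078,.056])+Rg[:,2]*.017
go(p,R,tcp-Rg[:,2]*.12,Rg)
E
```

```text
t 2.85 q [-0.44  0.95  0.6   2.13  0.63  0.43] p [ 0.578  -0.0604  0.2576] F [-0.2  0.2  0.2] gap 1.003 0.0
toolz [-0.325  0.805 -0.496] y [ 0.928  0.372 -0.005]
shift [-10.15   0.61  12.48] rows 4 [-2.54  0.15  3.12]
turn [-0.    -0.004 -0.006] rows 1 [-0.0003 -0.0041 -0.0055]
```

View pics/scene1.png

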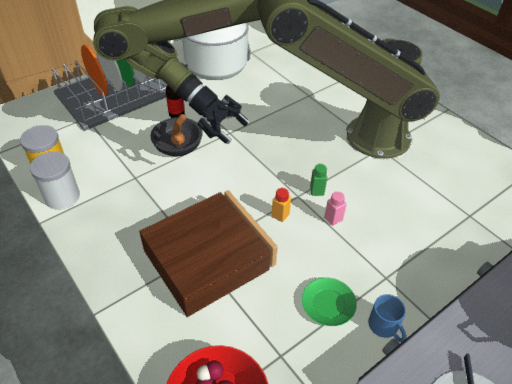

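The arm has the tool tilted above the right side of the jar, with the jar at (282,205) unmoved. I'll go to the pre-grasp point.

>>> servo_tool:
  motion:
    - [-2.54,0.15,3.12,0,0,0,1]
    - [-2.54,0.15,3.12,0,0,0,1]
    - [-2.54,0.15,3.12,0,0,0,1]
    - [-2.54,0.15,3.12,0,0,0,1]
    - [0,0,0,0,0,0,1]

```text
clock: 3.37
position: [0.5595, -0.0004, 0.1056]
eef_rot: [0.484, 0.717, 0.278, -0.418]
contact_force: [-1.0, 0.3, -0.9]
finger_gap: 1.002
finger_force: 0.0
```

```bash
python3 - <<'E'
from h import *
p,R=st();Rg=toolR(112,60,22)
out=[]
for n in("scene","top"):
    im=env.grab_frame(n);cv2.imwrite(f"pics/{n}2.png",im[:,:,::-1])
    u,v=proj(n,[.53,.05,.08]).astype(int);c=im[v-50:v+50,u-50:u+50,::-1];out.append(cv2.resize(c,(400,400),interpolation=cv2.INTER_CUBIC))
cv2.imwrite("pics/c2.png",np.hstack(out))
tcp=np.array([.528,.078,.056])+Rg[:,2]*.017
go(p,R,tcp,Rg)
E
```

```text
t 3.37 q [-0.38  0.98  0.3   1.77  0.67  0.48] p [ 5.595e-01 -4.000e-04  1.056e-01] F [-1.   0.3 -0.9] gap 1.002 0.0
toolz [-0.331  0.803 -0.496] y [ 0.926  0.378 -0.006]
shift [-0.11  0.08 11.5 ] rows 3 [-0.04  0.03  3.83]
turn [-0.006 -0.004 -0.003] rows 1 [-0.0061 -0.0041 -0.0031]
```

View pics/c2.png

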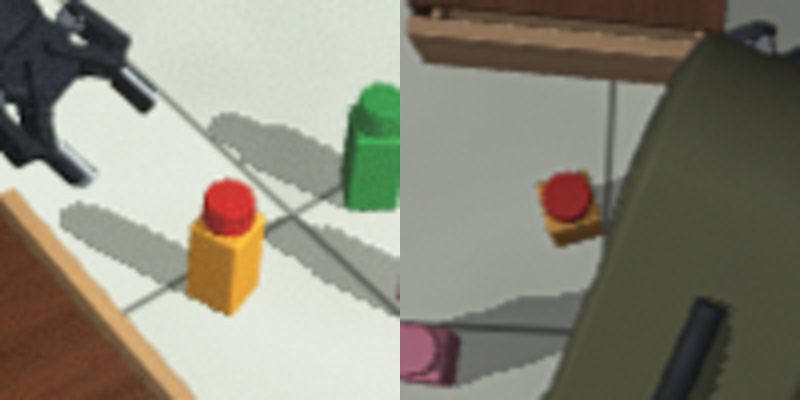

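The crop shows the open fingers pointing at the jar from its right side, roughly centred. Advance and grip.

>>> servo_tool:
  motion:
    - [0,0.02,3,0,0,0,1]
    - [0,0.02,3,0,0,0,1]
    - [0,0.02,3,0,0,0,1]
    - [0,0.02,2.5,0,0,0,1]
    - [0,0,0,0,0,0,1]

```text
clock: 3.88
position: [0.5254, 0.0909, 0.0541]
eef_rot: [0.484, 0.718, 0.279, -0.415]
contact_force: [0.4, -0.1, -0.3]
finger_gap: 0.999
finger_force: 0.0
```

>>> servo_tool:
  motion:
    - [0,0,0,0,0,0,0.6]
    - [0,0,0,0,0,0,0.5]
    - [0,0,0,0,0,0,0.4]
    - [0,0,0,0,0,0,0.3]
    - [0,0,0,0,0,0,0.2]

```text
clock: 4.3
position: [0.5275, 0.0875, 0.0539]
eef_rot: [0.486, 0.716, 0.281, -0.415]
contact_force: [0.9, -4.8, 7.6]
finger_gap: 0.508
finger_force: 61.9
```

>>> servo_tool:
  motion:
    - [0,0,0,0,0,0,0]
    - [0,0,0,0,0,0,0]
    - [0,0,0,0,0,0,0]

```text
clock: 4.55
position: [0.5275, 0.0875, 0.0539]
eef_rot: [0.486, 0.716, 0.281, -0.415]
contact_force: [1.5, -4.0, 7.5]
finger_gap: 0.508
finger_force: 61.9
```

```bash
python3 - <<'E'
from h import *
p,R=st()
E
```

```text
t 4.55 q [-0.28  0.92  0.04  1.51  0.76  0.58] p [0.5275 0.0875 0.0539] F [ 1.5 -4.   7.5] gap 0.508 61.9
toolz [-0.321  0.806 -0.498] y [ 0.929  0.37  -0.   ]
```

```bash
python3 - <<'E'
from h import *
p,R=st();a=p+[0,0,.12];go(p,R,a);go(a,R,[.5,-.14,.175],toolR(292,30,22))
print(ray("top",(383,190),.05))
E
```

```text
t 4.55 q [-0.28  0.92  0.04  1.51  0.76  0.58] p [0.5275 0.0875 0.0539] F [ 1.5 -4.   7.5] gap 0.508 61.9
toolz [-0.321  0.806 -0.498] y [ 0.929  0.37  -0.   ]
shift [10.4  -0.   -5.98] rows 3 [ 3.47 -0.   -1.99]
shift [ -9.93 -10.97 -17.5 ] rows 6 [-1.66 -1.83 -2.92]
turn [ 1.000e-03 -1.573e+00 -6.000e-03] rows 13 [ 1.00e-04 -1.21e-01 -4.00e-04]
[ 0.61742485 -0.40005188  0.05      ]
```

>>> servo_tool:
  motion:
    - [0.87,0,-0.5,0,0,0,0]
    - [1.73,0,-1,0,0,0,0]
    - [2.6,0,-1.5,0,0,0,0]
    - [2.6,0,-1.5,0,0,0,0]
    - [2.6,0,-1.5,0,0,0,0]

```text
clock: 4.97
position: [0.5261, 0.0881, 0.174]
eef_rot: [0.486, 0.716, 0.28, -0.416]
contact_force: [0.5, 0.4, -1.1]
finger_gap: 0.507
finger_force: 61.3
```

>>> servo_tool:
  motion:
    - [0,0,0,0,-0.05,0,0]
    - [0,0,0,0,-0.1,0,0]
    - [0,0,0,0,-0.12,0,0]
    - [0,0,0,0,-0.12,0,0]
    - [0,0,0,0,-0.12,0,0]

```text
clock: 5.38
position: [0.5274, 0.0873, 0.1738]
eef_rot: [0.542, 0.798, 0.148, -0.218]
contact_force: [0.1, 0.3, -1.6]
finger_gap: 0.507
finger_force: 61.3
```

>>> servo_tool:
  motion:
    - [0,0,0,0,-0.12,0,0]
    - [0,0,0,0,-0.12,0,0]
    - [0,0,0,0,-0.12,0,0]
    - [0,0,0,0,-0.12,0,0]
    - [0,0,0,0,-0.12,0,0]

```text
clock: 5.8
position: [0.5269, 0.0881, 0.1749]
eef_rot: [0.561, 0.827, -0.018, 0.028]
contact_force: [0.6, 0.3, -2.9]
finger_gap: 0.508
finger_force: 61.3
```

>>> servo_tool:
  motion:
    - [0,0,0,0,-0.12,0,0]
    - [0,0,0,0,-0.12,0,0]
    - [0,0,0,0,-0.12,0,0]
    - [0,0,0,0,-0.1,0,0]
    - [0,0,0,0,0,0,0]

```text
clock: 6.22
position: [0.5241, 0.0907, 0.1711]
eef_rot: [0.539, 0.802, -0.147, 0.212]
contact_force: [-0.2, -0.1, -1.6]
finger_gap: 0.507
finger_force: 61.3
```

```bash
python3 - <<'E'
from h import *
p,R=st();go(p,R,[.5,-.14,.11],toolR(292,30,22))
E
```

```text
t 6.22 q [ 0.48  0.25 -0.37  1.01 -0.52  1.68] p [0.5241 0.0907 0.1711] F [-0.2 -0.1 -1.6] gap 0.507 61.3
toolz [ 0.182 -0.464 -0.867] y [ 0.926  0.376 -0.007]
shift [-14.65 -10.87  15.56] rows 6 [-2.44 -1.81  2.59]
turn [-0.005 -0.002  0.005] rows 1 [-0.0048 -0.0017  0.0051]
```

>>> servo_tool:
  motion:
    - [-2.09,-1.55,2.22,0,0,0,0]
    - [-2.09,-1.55,2.22,0,0,0,0]
    - [-2.09,-1.55,2.22,0,0,0,0]
    - [-2.09,-1.55,2.22,0,0,0,0]
    - [-2.09,-1.55,2.22,0,0,0,0]

```text
clock: 6.63
position: [0.508, -0.0775, 0.1285]
eef_rot: [0.541, 0.801, -0.144, 0.212]
contact_force: [1.1, -0.9, -1.6]
finger_gap: 0.507
finger_force: 61.4
```

>>> servo_tool:
  motion:
    - [-2.09,-1.55,2.22,-0.005,0,0.005,0]
    - [-2.09,-1.55,2.22,0,0,0,0]
    - [0,0,0,0,0,0,0]
    - [0,0,0,0,0,0,0]

```text
clock: 6.97
position: [0.4997, -0.1438, 0.1104]
eef_rot: [0.545, 0.799, -0.143, 0.213]
contact_force: [0.4, -0.0, -1.8]
finger_gap: 0.511
finger_force: 61.5
```

```bash
python3 - <<'E'
from h import *
p,R=st();go(p,R,[*p[:2],.02],toolR(292,30,22));go(p,R,p-[0,0,.01])
out=[]
for n in("scene","top"):
    im=env.grab_frame(n)
    u,v=proj(n,[.5,-.14,.1]).astype(int);c=im[max(v-60,0):v+60,u-60:u+60,::-1];out.append(cv2.resize(c,(400,400),interpolation=cv2.INTER_CUBIC))
cv2.imwrite("pics/c3.png",np.hstack(out))
E
```

```text
t 6.97 q [ 0.02  0.11 -0.72  0.54 -0.48  1.17] p [ 0.4997 -0.1438  0.1104] F [ 0.4 -0.  -1.8] gap 0.511 61.5
toolz [ 0.184 -0.46  -0.869] y [0.931 0.366 0.004]
shift [ 4.48 -0.03  7.85] rows 3 [ 1.49 -0.01  2.62]
turn [-0.001 -0.006 -0.01 ] rows 1 [-0.0013 -0.0055 -0.0099]
shift [ 0.5  -0.    0.87] rows 1 [ 0.5  -0.    0.87]
```

View pics/c3.png

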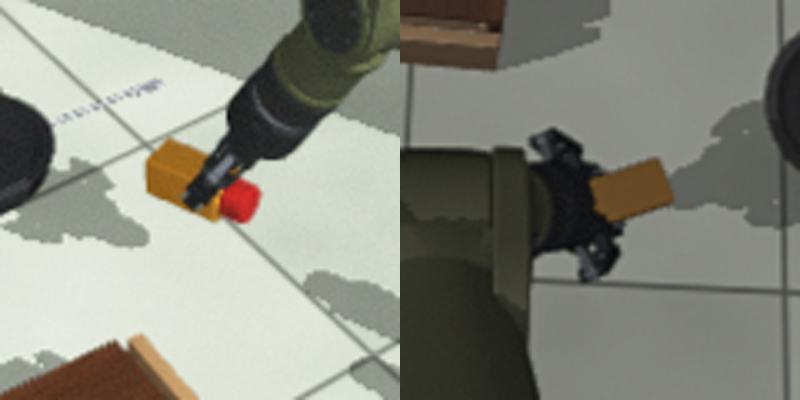

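The jar is held level with the cap toward +y, over bare counter. Lower.

>>> servo_tool:
  motion:
    - [1,0,1.74,0,0,0,0]
    - [1,0,1.74,0,0,0,0]
    - [1,0,1.74,0,-0.005,0,0]
    - [0.75,0,1.3,0,0,0,0]
    - [0.5,0,0.87,0,0,0,0]

```text
clock: 7.48
position: [0.5017, -0.1397, 0.024]
eef_rot: [0.541, 0.8, -0.144, 0.215]
contact_force: [-0.2, -0.0, -1.6]
finger_gap: 0.504
finger_force: 61.7
```

>>> servo_tool:
  motion:
    - [0,0,0,0,0,0,0]
    - [0.1,0,0.17,0,0,0,0]
    - [0.1,0,0.17,0,0,0,0]

```text
clock: 7.73
position: [0.5029, -0.1405, 0.0221]
eef_rot: [0.542, 0.799, -0.143, 0.217]
contact_force: [0.5, 0.1, -1.3]
finger_gap: 0.509
finger_force: 61.6
```

>>> servo_tool:
  motion:
    - [0.1,0,0.17,0,0,0,0]
    - [0,0,0,0,0,0,0]

```text
clock: 7.9
position: [0.5021, -0.1409, 0.0197]
eef_rot: [0.542, 0.799, -0.144, 0.216]
contact_force: [-1.1, 0.6, -1.0]
finger_gap: 0.51
finger_force: 61.6
```

>>> servo_tool:
  motion:
    - [0.1,0,0.17,0,0,0,0]
    - [0,0,0,0,0,0,0]

```text
clock: 8.07
position: [0.5017, -0.1411, 0.0175]
eef_rot: [0.542, 0.799, -0.144, 0.216]
contact_force: [-0.2, -0.7, -1.3]
finger_gap: 0.51
finger_force: 61.6
```

>>> servo_tool:
  motion:
    - [0.1,0,0.17,0,0,0,0]
    - [0,0,0,0,0,0,0]

```text
clock: 8.23
position: [0.5015, -0.1411, 0.0152]
eef_rot: [0.542, 0.799, -0.144, 0.216]
contact_force: [-0.7, 0.4, -1.0]
finger_gap: 0.509
finger_force: 61.6
```

>>> servo_tool:
  motion:
    - [0.05,0,0.09,0,0,0,0]
    - [0,0,0,0,0,0,0]

```text
clock: 8.4
position: [0.5014, -0.1411, 0.0141]
eef_rot: [0.542, 0.799, -0.144, 0.216]
contact_force: [-0.9, 0.0, -2.2]
finger_gap: 0.507
finger_force: 61.6
```

>>> servo_tool:
  motion:
    - [0.05,0,0.09,0,0,0,0]
    - [0,0,0,0,0,0,0]

```text
clock: 8.57
position: [0.5016, -0.1413, 0.0139]
eef_rot: [0.542, 0.799, -0.144, 0.216]
contact_force: [-3.7, 3.4, 8.7]
finger_gap: 0.51
finger_force: 62.3
```

>>> servo_tool:
  motion:
    - [0,0,0,0,0,0,0.55]
    - [0,0,0,0,0,0,0.6]
    - [0,0,0,0,0,0,0.8]
    - [0,0,0,0,0,0,1]
    - [0,0,0,0,0,0,1]

```text
clock: 8.98
position: [0.5016, -0.1412, 0.0132]
eef_rot: [0.542, 0.799, -0.144, 0.216]
contact_force: [-0.2, 0.2, -0.0]
finger_gap: 0.991
finger_force: 0.0
```

>>> servo_tool:
  motion:
    - [0,0,0,0,0,0,1]
    - [0,0,-0.5,0,0,0,1]
    - [0,0,-2,0,0,0,1]
    - [0,0,-3,0,0,0,1]
    - [0,0,-3,0,0,0,1]

```text
clock: 9.4
position: [0.4841, -0.1016, 0.0872]
eef_rot: [0.543, 0.799, -0.145, 0.215]
contact_force: [1.0, -0.2, -0.4]
finger_gap: 0.999
finger_force: 0.0
```

>>> servo_tool:
  motion:
    - [0,0,-3,0,0,0,1]
    - [0,0,-3,0,0,0,1]
    - [0,0,-3,0,0,0,1]
    - [0,0,0,0,0,0,1]

```text
clock: 9.73
position: [0.4708, -0.0578, 0.1699]
eef_rot: [0.542, 0.799, -0.141, 0.218]
contact_force: [1.2, -0.4, 0.4]
finger_gap: 0.996
finger_force: 0.0
```

```bash
python3 - <<'E'
from h import *
p,R=st()
for n in("scene","top"):
    im=env.grab_frame(n);cv2.imwrite(f"pics/{n}4.png",im[:,:,::-1])
    for nm,a,b in(("red",172,5),("orange",10,28)):
        for c in blobs(im,a,b,150,80,8):
            (u,v),s,ang=cv2.minAreaRect(c);q=ray(n,(u,v),.022)
            if abs(q[0]-.5)<.09 and abs(q[1]+.14)<.12:print(n,nm,np.round([u,v,*s,ang],1),np.round(q,3))
c=-.0
yaw=-2.5
fc=np.array([.655,.089,.05])
# pressing pose: tool pointing at front horizontally tilt: show start options
for t in(60,90):
    Rg=toolR(-2.5,t,87.5);go(p,R,[.5,.08,.2],Rg)
E
```

```text
t 9.73 q [ 0.23  0.02 -0.65  0.8  -0.52  1.4 ] p [ 0.4708 -0.0578  0.1699] F [ 1.2 -0.4  0.4] gap 0.996 0.0
toolz [ 0.196 -0.463 -0.865] y [0.928 0.372 0.011]
scene red [256.6 171.8   8.9  10.7  26.6] [ 0.485 -0.103  0.022]
scene orange [242.  165.2  25.4  16.3  24. ] [ 0.506 -0.158  0.022]
top red [292.  226.3  10.1   7.3  71.6] [ 0.486 -0.103  0.022]
top orange [307.4 221.1  12.3  25.3  71.6] [ 0.506 -0.154  0.022]
shift [ 8.64  7.87 -8.41] rows 4 [ 2.16  1.97 -2.1 ]
turn [-0.812 -0.456 -0.824] rows 11 [-0.0738 -0.0414 -0.0749]
shift [ 8.64  7.87 -8.41] rows 4 [ 2.16  1.97 -2.1 ]
turn [-1.029 -0.917 -0.604] rows 13 [-0.0792 -0.0706 -0.0465]
```

```bash
python3 - <<'E'
from h import *
p,R=st();Rg=toolR(0,0,-2.5);go(p,R,[.57,.091,.2],Rg)
E
```

```text
t 9.83 q [ 0.23  0.03 -0.66  0.79 -0.52  1.39] p [ 0.4695 -0.0591  0.166 ] F [-0.   0.1 -0.2] gap 0.996 0.0
toolz [ 0.192 -0.463 -0.865] y [0.928 0.372 0.007]
shift [ 7.17 14.94 -7.96] rows 5 [ 1.43  2.99 -1.59]
turn [0.118 0.516 0.413] rows 6 [0.0197 0.086  0.0688]
```

>>> servo_tool:
  motion:
    - [1.43,2.99,-1.59,0,0,0,1]
    - [1.43,2.99,-1.59,0,0,0,0.5]
    - [1.43,2.99,-1.59,0,0,0,0]
    - [1.43,2.99,-1.59,0,0,0,0]
    - [1.43,2.99,-1.59,0,0,0,0]

```text
clock: 10.25
position: [0.5696, 0.0905, 0.1969]
eef_rot: [0.542, 0.799, -0.145, 0.215]
contact_force: [0.4, -0.5, -0.2]
finger_gap: 0.449
finger_force: 0.0
```

>>> servo_tool:
  motion:
    - [0,0,0,0.0197,0.086,0.0688,0]
    - [0,0,0,0.0197,0.086,0.0688,0]
    - [0,0,0,0.0197,0.086,0.0688,0]
    - [0,0,0,0.0197,0.086,0.0688,0]
    - [0,0,0,0.0197,0.086,0.0688,0]

```text
clock: 10.67
position: [0.5695, 0.0897, 0.197]
eef_rot: [0.699, 0.714, -0.025, 0.034]
contact_force: [1.5, -0.7, 0.7]
finger_gap: -0.002
finger_force: 0.0
```

>>> servo_tool:
  motion:
    - [0,0,0,0.0197,0.086,0.0688,0]
    - [0,0,0,0,0,0,0]
    - [0,0,0,0,0,0,0]

```text
clock: 10.92
position: [0.5692, 0.088, 0.1968]
eef_rot: [0.723, 0.69, -0.003, -0.001]
contact_force: [0.3, -0.9, -0.5]
finger_gap: 0.001
finger_force: 0.0
```

```bash
python3 - <<'E'
from h import *
p,R=st();Rg=toolR(0,0,-2.5);go(p,R,[.605,.091,.065],Rg)
u=np.array([np.cos(np.radians(2.5)),-np.sin(np.radians(2.5)),0]);print(np.round(R.T@u,3))
E
```

```text
t 10.92 q [ 0.15  0.29 -0.16  1.13 -0.    1.77] p [0.5692 0.088  0.1968] F [ 0.3 -0.9 -0.5] gap 0.001 0.0
toolz [-0.005 -0.002 -1.   ] y [ 0.999 -0.047 -0.005]
shift [ 0.51  3.63 13.16] rows 4 [0.13 0.91 3.29]
turn [-0.005  0.003 -0.003] rows 1 [-0.0047  0.0025 -0.0033]
[ 0.003  1.    -0.005]
```

Move down before the front, then press in small steps.

>>> servo_tool:
  motion:
    - [0,0.9,3.29,-0.005,0,0,0]
    - [0,0.9,3.29,0,0,0,0]
    - [0,0.9,3.29,0,0,0,0]
    - [0,0.9,3.29,0,0,0,0]
    - [0,0,0,0,0,0,0]

```text
clock: 11.33
position: [0.6012, 0.0882, 0.0592]
eef_rot: [0.722, 0.692, -0.004, -0.001]
contact_force: [-1.5, -0.6, -2.3]
finger_gap: 0.001
finger_force: 0.0
```

>>> servo_tool:
  motion:
    - [0,1,0,0,0,0,0]
    - [0,0.8,0,0,0,0,0]
    - [0,0.6,0,0,0,0,0]
    - [0,0.3,0,0,0,0,0]
    - [0,0,0,0,0,0,0]

```text
clock: 11.75
position: [0.6339, 0.0873, 0.0679]
eef_rot: [0.723, 0.691, 0.001, 0.002]
contact_force: [-1.0, 0.1, 0.5]
finger_gap: -0.0
finger_force: 0.0
```

>>> servo_tool:
  motion:
    - [0,0.3,0,0,0,0,0]
    - [0,0,0,0,0,0,0]

```text
clock: 11.92
position: [0.636, 0.0869, 0.0673]
eef_rot: [0.723, 0.691, 0.001, 0.001]
contact_force: [-0.2, 0.4, 0.9]
finger_gap: 0.002
finger_force: 0.0
```

>>> servo_tool:
  motion:
    - [0,0.3,0,0,0,0,0]
    - [0,0,0,0,0,0,0]

```text
clock: 12.08
position: [0.6389, 0.0866, 0.067]
eef_rot: [0.723, 0.691, 0.001, 0.001]
contact_force: [0.2, 0.3, 0.2]
finger_gap: 0.001
finger_force: 0.0
```

>>> servo_tool:
  motion:
    - [0,0.2,0,0,0,0,0]
    - [0,0,0,0,0,0,0]

```text
clock: 12.25
position: [0.6398, 0.0866, 0.0668]
eef_rot: [0.723, 0.691, -0.0, 0.0]
contact_force: [-4.4, -0.2, 4.3]
finger_gap: 0.002
finger_force: 2.0
```

>>> servo_tool:
  motion:
    - [0,0.2,0,0,0,0,0]
    - [0,0,0,0,0,0,0]

```text
clock: 12.42
position: [0.641, 0.0865, 0.0666]
eef_rot: [0.723, 0.691, -0.001, -0.0]
contact_force: [-5.9, -0.6, 4.9]
finger_gap: 0.002
finger_force: 3.2
```

>>> servo_tool:
  motion:
    - [0,0.2,0,0,0,0,0]
    - [0,0,0,0,0,0,0]

```text
clock: 12.58
position: [0.6427, 0.0865, 0.0666]
eef_rot: [0.723, 0.691, -0.001, -0.0]
contact_force: [-6.7, 0.3, 5.9]
finger_gap: 0.001
finger_force: 3.6
```

>>> servo_tool:
  motion:
    - [0,0.2,0,0,0,0,0]
    - [0,0,0,0,0,0,0]

```text
clock: 12.75
position: [0.6442, 0.0864, 0.0666]
eef_rot: [0.723, 0.691, -0.001, -0.001]
contact_force: [-8.0, 0.3, 5.8]
finger_gap: -0.0
finger_force: 4.3
```

>>> servo_tool:
  motion:
    - [0,0.2,0,0,0,0,0]
    - [0,0,0,0,0,0,0]

```text
clock: 12.92
position: [0.6462, 0.0863, 0.0665]
eef_rot: [0.723, 0.691, -0.001, -0.0]
contact_force: [-8.3, -0.3, 6.3]
finger_gap: -0.001
finger_force: 4.3
```

>>> servo_tool:
  motion:
    - [0,0.2,0,0,0,0,0]
    - [0,0,0,0,0,0,0]

```text
clock: 13.08
position: [0.6481, 0.0862, 0.0665]
eef_rot: [0.723, 0.691, -0.001, -0.001]
contact_force: [-8.4, 0.6, 5.7]
finger_gap: -0.0
finger_force: 4.4
```

>>> servo_tool:
  motion:
    - [0,0.15,0,0,0,0,0]
    - [0,0,0,0,0,0,0]

```text
clock: 13.25
position: [0.6486, 0.0862, 0.0664]
eef_rot: [0.723, 0.691, -0.002, -0.001]
contact_force: [-12.0, 0.3, 8.9]
finger_gap: 0.002
finger_force: 5.9
```

>>> servo_tool:
  motion:
    - [0,-1.5,0,0,0,0,0]
    - [0,-3,0,0,0,0,0]
    - [0,-3,0,0,0,0,0]
    - [0,-1,0,0,0,0,0]
    - [0,0,0,0,0,0,0]

```text
clock: 13.67
position: [0.5646, 0.0898, 0.0664]
eef_rot: [0.723, 0.691, -0.0, 0.001]
contact_force: [0.0, 1.1, -0.9]
finger_gap: 0.003
finger_force: 0.0
```

>>> servo_tool:
  motion:
    - [0,0,-3,0,0,0,0]
    - [0,0,-4,0,0,0,0]
    - [0,0,-4,0,0,0,0.5]
    - [0,0,-1,0,0,0,1]
    - [0,0,0,0,0,0,1]

```text
clock: 14.08
position: [0.5716, 0.0905, 0.1915]
eef_rot: [0.723, 0.691, 0.004, 0.004]
contact_force: [0.3, -0.7, -0.0]
finger_gap: 0.418
finger_force: 0.0
```

```bash
python3 - <<'E'
from h import *
p,R=st()
out=[]
for n,h in(("scene",75),("top",60)):
    im=env.grab_frame(n)
    u,v=proj(n,[.62,.089,.09]).astype(int);print(n,u,v);c=im[v-h:v+h,u-h:u+h,::-1];out.append(cv2.resize(c,(400,400),interpolation=cv2.INTER_CUBIC))
cv2.imwrite("pics/c5.png",np.hstack(out))
E
```

```text
t 14.08 q [ 0.16  0.28 -0.18  1.1  -0.    1.77] p [0.5716 0.0905 0.1915] F [ 0.3 -0.7 -0. ] gap 0.418 0.0
toolz [ 0.012  0.    -1.   ] y [ 0.999 -0.045  0.012]
scene 260 212
top 235 179
```

View pics/c5.png

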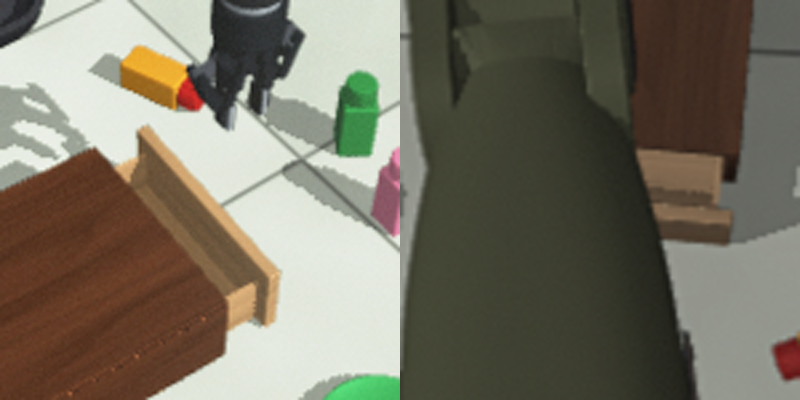

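The drawer has sprung ajar and the jar is lying still. Pinch its front from above with the opening reduced.

```bash
python3 - <<'E'
from h import *
p,R=st();Rg=toolR(0,0,-2.5);go(p,R,[.617,.0885,.13],Rg)
for uv in((274.7,182.5),(274.7,180.5)):print(ray("top",uv,.096))
E
```

```text
t 14.18 q [ 0.16  0.29 -0.19  1.09 -0.    1.77] p [0.5683 0.09   0.1869] F [-0.3  0.1  0.1] gap 0.595 0.0
toolz [ 0.004 -0.001 -1.   ] y [ 0.999 -0.045  0.004]
shift [0.07 4.84 5.71] rows 2 [0.03 2.42 2.85]
turn [ 0.004  0.    -0.002] rows 1 [ 0.0042  0.0005 -0.0015]
[ 0.61460767 -0.03764628  0.096     ]
[ 0.62123021 -0.03740531  0.096     ]
```

>>> servo_tool:
  motion:
    - [0,1.5,1.5,0,0.01,0,0.6]
    - [0,1.5,1.5,0,0,0,0.6]
    - [0,1.5,1.5,0,0,0,0.6]
    - [0,0,1.4,0,0,0,0.6]
    - [0,0,0,0,0,0,0.6]

```text
clock: 14.6
position: [0.6096, 0.0878, 0.1221]
eef_rot: [0.723, 0.691, 0.001, -0.005]
contact_force: [-1.0, 0.2, -0.7]
finger_gap: 0.601
finger_force: 0.0
```

```bash
python3 - <<'E'
from h import *
p,R=st();Rg=toolR(0,0,-2.5);go(p,R,[.617,.0885,.062],Rg)
im=env.grab_frame("scene");u,v=proj("scene",[.62,.089,.1]).astype(int)
cv2.imwrite("pics/c6.png",cv2.resize(im[v-50:v+50,u-60:u+60,::-1],(480,400),interpolation=cv2.INTER_CUBIC))
E
```

```text
t 14.6 q [ 0.14  0.41 -0.17  1.    0.01  1.75] p [0.6096 0.0878 0.1221] F [-1.   0.2 -0.7] gap 0.601 0.0
toolz [-0.005  0.008 -1.   ] y [ 0.999 -0.045 -0.006]
shift [0.06 0.77 6.01] rows 2 [0.03 0.38 3.  ]
turn [-0.006 -0.008 -0.002] rows 1 [-0.0055 -0.0077 -0.0017]
```

View pics/c6.png

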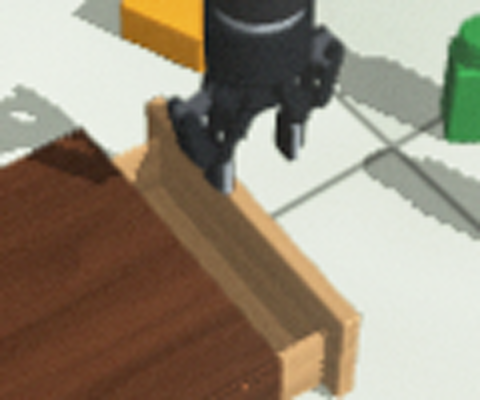

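The crop shows one finger on the inner side (220,185) and one outside (290,150) of the front's edge. Shift 7 mm in, go down, close.

>>> servo_tool:
  motion:
    - [0,0.8,0,0,-0.008,0,0.6]
    - [0,0,1,0,0,0,0.6]
    - [0,0,2,0,0,0,0.6]
    - [0,0,2,0,0,0,0.6]
    - [0,0,1,0,0,0,0.6]

```text
clock: 15.07
position: [0.6194, 0.0881, 0.0659]
eef_rot: [0.723, 0.691, 0.001, -0.0]
contact_force: [-1.2, -0.4, 0.4]
finger_gap: 0.596
finger_force: 0.0
```

>>> servo_tool:
  motion:
    - [0,0,0,0,0,0,0.6]
    - [0,0,0,0,0,0,0.4]
    - [0,0,0,0,0,0,0.25]
    - [0,0,0,0,0,0,0.1]
    - [0,0,0,0,0,0,0]

```text
clock: 15.48
position: [0.6212, 0.0883, 0.0693]
eef_rot: [0.723, 0.691, 0.002, 0.001]
contact_force: [0.4, -0.1, 3.8]
finger_gap: 0.176
finger_force: 60.4
```

>>> servo_tool:
  motion:
    - [0,0,0,0,0,0,0]
    - [0,0,0,0,0,0,0]

```text
clock: 15.65
position: [0.6212, 0.0883, 0.0693]
eef_rot: [0.723, 0.691, 0.002, 0.001]
contact_force: [-0.3, -0.7, 6.2]
finger_gap: 0.178
finger_force: 60.7
```

>>> servo_tool:
  motion:
    - [0,-0.5,0,0,0,0,0]
    - [0,-1.5,0,0,0,0,0]
    - [0,-2,0,0,0,0,0]
    - [0,-2,0,0,0,0,0]
    - [0,0,0,0,0,0,0]

```text
clock: 16.07
position: [0.5578, 0.0913, 0.0693]
eef_rot: [0.723, 0.691, 0.001, -0.0]
contact_force: [-1.9, 1.0, 7.9]
finger_gap: 0.171
finger_force: 62.4
```

>>> servo_tool:
  motion:
    - [0,-1.5,0,0,0,0,0]
    - [0,-1.5,0,0,0,0,0]
    - [0,-1,0,0,0,0,0]
    - [0,-0.7,0,0,0,0,0]
    - [0,0,0,0,0,0,0]

```text
clock: 16.48
position: [0.5131, 0.0934, 0.0693]
eef_rot: [0.723, 0.691, 0.002, 0.001]
contact_force: [-1.6, 0.9, 9.3]
finger_gap: 0.173
finger_force: 65.3
```

>>> servo_tool:
  motion:
    - [0,-0.3,0,0,0,0,0]
    - [0,0,0,0,0,0,0]
    - [0,0,0,0,0,0,0]

```text
clock: 16.73
position: [0.5113, 0.0935, 0.0692]
eef_rot: [0.723, 0.691, 0.003, 0.001]
contact_force: [-0.8, 0.6, 10.8]
finger_gap: 0.177
finger_force: 65.5
```

>>> servo_tool:
  motion:
    - [0,0,0,0,0,0,0.4]
    - [0,0,0,0,0,0,0.6]
    - [0,0,0,0,0,0,0.6]
    - [0,0,-2,0,0,0,0.6]
    - [0,0,-3,0,0,0,0.6]

```text
clock: 17.15
position: [0.5071, 0.0924, 0.115]
eef_rot: [0.723, 0.691, -0.002, -0.001]
contact_force: [0.6, 0.4, 0.1]
finger_gap: 0.602
finger_force: 0.0
```

>>> servo_tool:
  motion:
    - [0,0,-3,0,0,0,0.6]
    - [0,0,-3,0,0,0,1]
    - [0,0,-1,0,0,0,1]
    - [0,0,0,0,0,0,1]

```text
clock: 17.48
position: [0.512, 0.0932, 0.1903]
eef_rot: [0.723, 0.691, 0.003, 0.002]
contact_force: [-0.1, -0.4, -0.8]
finger_gap: 0.99
finger_force: 0.0
```

```bash
python3 - <<'E'
from h import *
p,R=st();Rg=toolR(0,0,22);go(p,R,[.503,-.148,.15],Rg)
E
```

```text
t 17.48 q [ 0.18  0.18 -0.32  1.07  0.    1.8 ] p [0.512  0.0932 0.1903] F [-0.1 -0.4 -0.8] gap 0.99 0.0
toolz [ 0.007  0.002 -1.   ] y [ 0.999 -0.045  0.007]
shift [-24.15   0.16   3.97] rows 7 [-3.45  0.02  0.57]
turn [ 0.008 -0.001 -0.429] rows 4 [ 0.0019 -0.0002 -0.1072]
```

>>> servo_tool:
  motion:
    - [-3.45,0,0.57,0,0,0,1]
    - [-3.45,0,0.57,0,0,0,1]
    - [-3.45,0,0.57,0,0,0,1]
    - [-3.45,0,0.57,0,0,0,1]
    - [-3.45,0,0.57,0,0,0,1]

```text
clock: 17.9
position: [0.5007, -0.0806, 0.1565]
eef_rot: [0.723, 0.691, 0.0, -0.001]
contact_force: [0.3, 0.1, -0.1]
finger_gap: 1.001
finger_force: 0.0
```

>>> servo_tool:
  motion:
    - [-3.45,0,0.57,0,0,0,1]
    - [-3.45,0,0.57,0,0,0,1]
    - [0,0,0,0,0,-0.107,1]
    - [0,0,0,0,0,-0.107,1]
    - [0,0,0,0,0,-0.107,1]

```text
clock: 18.32
position: [0.4975, -0.1489, 0.1449]
eef_rot: [0.602, 0.799, 0.001, -0.001]
contact_force: [-0.0, 0.2, 0.8]
finger_gap: 0.996
finger_force: 0.0
```

>>> servo_tool:
  motion:
    - [0,0,0,0,0,-0.107,1]
    - [0,0,0,0,0,0,1]
    - [0,0,0,0,0,0,1]

```text
clock: 18.57
position: [0.4982, -0.148, 0.1457]
eef_rot: [0.561, 0.828, 0.001, -0.001]
contact_force: [0.3, 1.0, 0.4]
finger_gap: 0.997
finger_force: 0.0
```

```bash
python3 - <<'E'
from h import *
p,R=st();Rg=toolR(0,0,22)
im=env.grab_frame("scene");n="scene"
for nm,a,b in(("red",172,5),("orange",10,28)):
    for c in blobs(im,a,b,150,80,8):
        (u,v),s,ang=cv2.minAreaRect(c);q=ray(n,(u,v),.022)
        if abs(q[0]-.5)<.09 and abs(q[1]+.14)<.12:print(n,nm,np.round([u,v,*s,ang],1),np.round(q,3))
go(p,R,[.503,-.148,.007],Rg)
t=env.grab_frame("top");out=[]
for n,h,i in(("scene",75,im),("top",75,t)):
    u,v=proj(n,[.54,.03,.06]).astype(int);print(n,u,v);out.append(cv2.resize(i[v-h:v+h,u-h:u+h,::-1],(400,400),interpolation=cv2.INTER_CUBIC))
cv2.imwrite("pics/c7.png",np.hstack(out))
E
```

```text
t 18.57 q [-0.29  0.22 -0.38  0.98  0.    0.9 ] p [ 0.4982 -0.148   0.1457] F [0.3 1.  0.4] gap 0.997 0.0
toolz [-0.     0.002 -1.   ] y [0.929 0.371 0.001]
scene red [256.8 171.9   9.4  10.7  26.6] [ 0.485 -0.102  0.022]
scene orange [242.  165.2  25.4  16.3  24. ] [ 0.506 -0.158  0.022]
shift [-0.2   0.44 13.87] rows 4 [-0.05  0.11  3.47]
turn [ 0.001 -0.002 -0.004] rows 1 [ 0.0005 -0.0018 -0.0039]
scene 268 195
top 252 206
```

View pics/c7.png

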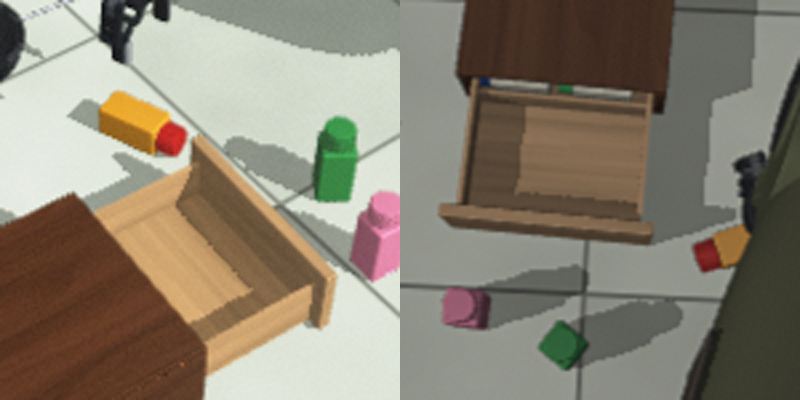

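The drawer is open with its compartment empty; the jar lies untouched below the gripper. Descend and take it.

>>> servo_tool:
  motion:
    - [0,0.4,3,0,0,0,1]
    - [0,0,3.5,0,0,0,1]
    - [0,0,3.5,0,0,0,1]
    - [0,0,2,0,0,0,1]
    - [0,0,1,0,0,0,1]

```text
clock: 19.08
position: [0.5006, -0.1457, 0.014]
eef_rot: [0.56, 0.828, 0.0, -0.002]
contact_force: [0.2, 0.2, 0.7]
finger_gap: 0.992
finger_force: 0.0
```

>>> servo_tool:
  motion:
    - [0,0,0,0,0,0,1]
    - [0,0,0.6,0,0,0,1]
    - [0,0,0.3,0,0,0,1]
    - [0,0,0,0,0,0,1]

```text
clock: 19.42
position: [0.5041, -0.1469, 0.009]
eef_rot: [0.56, 0.829, 0.001, 0.001]
contact_force: [0.4, 0.2, -0.2]
finger_gap: 1.005
finger_force: 0.0
```

>>> servo_tool:
  motion:
    - [0,0,0,0,0,0,0.7]
    - [0,0,0,0,0,0,0.6]
    - [0,0,0,0,0,0,0.5]
    - [0,0,0,0,0,0,0.3]
    - [0,0,0,0,0,0,0]

```text
clock: 19.83
position: [0.504, -0.1468, 0.0091]
eef_rot: [0.56, 0.829, 0.001, 0.001]
contact_force: [-0.9, -0.0, 6.4]
finger_gap: 0.504
finger_force: 61.6
```

>>> servo_tool:
  motion:
    - [0,0,0,0,0,0,0]
    - [0,0,0,0,0,0,0]

```text
clock: 20.0
position: [0.504, -0.1468, 0.0091]
eef_rot: [0.56, 0.829, 0.001, 0.001]
contact_force: [-0.5, 1.1, 6.2]
finger_gap: 0.508
finger_force: 61.6
```

>>> servo_tool:
  motion:
    - [0,0,-1,0,0,0,0]
    - [0,0,-2.5,0,0,0,0]
    - [0,0,-3.5,0,0,0,0]
    - [0,0,-3.5,0,0,0,0]
    - [0,0,-3.5,0,0,0,0]

```text
clock: 20.42
position: [0.502, -0.1466, 0.15]
eef_rot: [0.56, 0.829, 0.001, 0.0]
contact_force: [0.8, -0.6, -0.9]
finger_gap: 0.507
finger_force: 61.1
```

>>> servo_tool:
  motion:
    - [0,0,-1,0,0,0.107,0]
    - [0,0,0,0,0,0.107,0]
    - [0,0,0,0,0,0.107,0]
    - [0,0,0,0,0,0.107,0]
    - [0,0,0,0,0,0,0]

```text
clock: 20.83
position: [0.5027, -0.1467, 0.1589]
eef_rot: [0.724, 0.69, 0.001, 0.0]
contact_force: [0.7, 0.7, -1.2]
finger_gap: 0.502
finger_force: 61.0
```

```bash
python3 - <<'E'
from h import *
p,R=st();Rg=toolR(0,0,-2.5);go(p,R,[.594,.088,.15],Rg)
E
```

```text
t 20.83 q [-0.29  0.21 -0.35  1.01  0.    1.33] p [ 0.5027 -0.1467  0.1589] F [ 0.7  0.7 -1.2] gap 0.502 61.0
toolz [ 0.002  0.001 -1.   ] y [ 0.999 -0.048  0.002]
shift [23.88  8.01  0.93] rows 7 [3.41 1.14 0.13]
turn [ 0.002 -0.001 -0.004] rows 1 [ 0.0022 -0.0012 -0.0039]
```

>>> servo_tool:
  motion:
    - [2.5,0.84,0,0,0,0,0]
    - [3.5,1.17,0,0,0,0,0]
    - [3.5,1.17,0,0,0,0,0]
    - [3.5,1.17,0,0,0,0,0]
    - [3.5,1.17,0,0,0,0,0]

```text
clock: 21.25
position: [0.5656, 0.017, 0.1589]
eef_rot: [0.722, 0.692, 0.001, 0.0]
contact_force: [1.4, -0.0, -1.3]
finger_gap: 0.503
finger_force: 61.1
```

>>> servo_tool:
  motion:
    - [3.5,1.17,0,0,0,0,0]
    - [2.4,0.8,0,0,0,0,0]
    - [1.5,0.5,0,0,0,0,0]
    - [0,0,0,0,0,0,0]
    - [0,0,0,0,0,0,0]

```text
clock: 21.67
position: [0.5931, 0.0884, 0.1585]
eef_rot: [0.722, 0.692, 0.001, 0.0]
contact_force: [0.0, -0.3, -1.1]
finger_gap: 0.51
finger_force: 61.2
```

```bash
python3 - <<'E'
from h import *
p,R=st();Rg=toolR(0,0,-2.5);go(p,R,[.594,.088,.03],Rg)
# check front outer/inner edges in scene camera: pale edge along drawer line
im=env.grab_frame("scene")
h=cv2.cvtColor(im,cv2.COLOR_RGB2HSV)
for y in(-.02,.0,.2):
    row=[]
    for x in np.arange(.49,.54,.003):
        u,v=proj("scene",[x,y,.096]);u,v=int(round(u)),int(round(v));row.append((round(float(x),3),*im[v,u].tolist()))
    print(y,row)
E
```

```text
t 21.67 q [ 0.15  0.35 -0.17  1.05  0.    1.76] p [0.5931 0.0884 0.1585] F [ 0.  -0.3 -1.1] gap 0.51 61.2
toolz [ 0.001  0.    -1.   ] y [ 0.999 -0.042  0.001]
shift [-0.04  0.08 12.85] rows 4 [-0.01  0.02  3.21]
turn [ 0.001 -0.     0.001] rows 1 [ 0.0012 -0.0003  0.0013]
-0.02 [(0.49, 45, 48, 47), (0.493, 47, 47, 51), (0.496, 47, 49, 49), (0.499, 47, 49, 49), (0.502, 50, 51, 51), (0.505, 44, 43, 43), (0.508, 43, 42, 44), (0.511, 43, 42, 44), (0.514, 37, 39, 40), (0.517, 47, 49, 49), (0.52, 48, 47, 50), (0.523, 49, 49, 51), (0.526, 38, 42, 40), (0.529, 43, 41, 40), (0.532, 40, 38, 39), (0.535, 37, 38, 38), (0.538, 34, 36, 37)]
0.0 [(0.49, 42, 38, 40), (0.493, 45, 44, 42), (0.496, 75, 67, 60), (0.499, 75, 67, 60), (0.502, 170, 136, 99), (0.505, 189, 151, 101), (0.508, 173, 132, 83), (0.511, 164, 112, 41), (0.514, 164, 112, 41), (0.517, 126, 92, 42), (0.52, 74, 61, 47), (0.523, 47, 49, 51), (0.526, 61, 58, 51), (0.529, 46, 49, 50), (0.532, 42, 43, 48), (0.535, 39, 38, 37), (0.538, 39, 38, 37)]
0.2 [(0.49, 151, 156, 143), (0.493, 102, 103, 96), (0.496, 116, 119, 109), (0.499, 151, 155, 144), (0.502, 154, 161, 147), (0.505, 152, 158, 144), (0.508, 183, 167, 137), (0.511, 211, 170, 119), (0.514, 211, 168, 116), (0.517, 212, 170, 118), (0.52, 205, 164, 113), (0.523, 167, 131, 92), (0.526, 121, 96, 71), (0.529, 121, 96, 71), (0.532, 115, 92, 66), (0.535, 115, 90, 67), (0.538, 106, 85, 62)]
```

Front position agrees with the pinch (centre x ≈ 0.511). Lower the jar into the compartment.

>>> servo_tool:
  motion:
    - [0,0,2,0,0,0,0]
    - [0,0,3,0,0,0,0]
    - [0,0,3,0,0,0,0]
    - [0,0,2.5,0,0,0,0]
    - [0,0,1.4,0,0,0,0]

```text
clock: 22.13
position: [0.591, 0.0861, 0.0368]
eef_rot: [0.723, 0.69, -0.001, -0.001]
contact_force: [-0.6, 0.4, -1.5]
finger_gap: 0.51
finger_force: 61.2
```

>>> servo_tool:
  motion:
    - [0,0,0,0,0,0,0]
    - [0,0,0.5,0,0,0,0]
    - [0,0,0.3,0,0,0,0]
    - [0,0,0,0,0,0,0]

```text
clock: 22.47
position: [0.5944, 0.088, 0.0326]
eef_rot: [0.723, 0.691, 0.002, 0.001]
contact_force: [0.0, 0.1, -1.8]
finger_gap: 0.503
finger_force: 61.2
```

>>> servo_tool:
  motion:
    - [0,0,0.2,0,0,0,0]
    - [0,0,0,0,0,0,0]

```text
clock: 22.63
position: [0.5944, 0.0885, 0.0305]
eef_rot: [0.723, 0.691, 0.002, 0.001]
contact_force: [-0.2, 0.0, -0.8]
finger_gap: 0.509
finger_force: 61.2
```

>>> servo_tool:
  motion:
    - [0,0,0.1,0,0,0,0]
    - [0,0,0,0,0,0,0]

```text
clock: 22.8
position: [0.594, 0.0886, 0.0291]
eef_rot: [0.723, 0.691, 0.001, 0.001]
contact_force: [-0.3, 0.5, -2.4]
finger_gap: 0.51
finger_force: 61.2
```

>>> servo_tool:
  motion:
    - [0,0,0.1,0,0,0,0]
    - [0,0,0,0,0,0,0]

```text
clock: 22.97
position: [0.5937, 0.0886, 0.0277]
eef_rot: [0.723, 0.691, 0.001, 0.0]
contact_force: [0.2, -0.1, -1.5]
finger_gap: 0.508
finger_force: 61.2
```

>>> servo_tool:
  motion:
    - [0,0,0.1,0,0,0,0]
    - [0,0,0,0,0,0,0]

```text
clock: 23.13
position: [0.5942, 0.0886, 0.0271]
eef_rot: [0.723, 0.691, 0.002, 0.001]
contact_force: [-0.1, 0.2, 1.1]
finger_gap: 0.505
finger_force: 61.6
```

>>> servo_tool:
  motion:
    - [0,0,0,0,0,0,0.55]
    - [0,0,0,0,0,0,0.6]
    - [0,0,0,0,0,0,0.75]
    - [0,0,0,0,0,0,0.75]
    - [0,0,-0.5,0,0,0,0.75]

```text
clock: 23.55
position: [0.5929, 0.0884, 0.031]
eef_rot: [0.723, 0.691, 0.0, -0.0]
contact_force: [-1.4, -0.7, 0.3]
finger_gap: 0.751
finger_force: 0.0
```

>>> servo_tool:
  motion:
    - [0,0,-2,0,0,0,0.75]
    - [0,0,-3.5,0,0,0,0.75]
    - [0,0,-4,0,0,0,0.75]
    - [0,0,-4,0,0,0,0.75]
    - [0,0,-3,0,0,0,0.3]

```text
clock: 23.97
position: [0.5941, 0.0884, 0.2007]
eef_rot: [0.723, 0.691, 0.002, 0.001]
contact_force: [1.0, 0.3, 0.1]
finger_gap: 0.628
finger_force: 0.0
```

>>> servo_tool:
  motion:
    - [0,-3,0,0,0,0,0]
    - [0,-4,0,0,0,0,0]
    - [0,-4,0,0,0,0,0]
    - [0,-3,0,0,0,0,0]
    - [0,0,0,0,0,0,0]

```text
clock: 24.38
position: [0.4473, 0.0943, 0.1963]
eef_rot: [0.722, 0.691, -0.0, -0.001]
contact_force: [-0.0, 0.2, -0.7]
finger_gap: -0.001
finger_force: 0.0
```

```bash
python3 - <<'E'
from h import *
p,R=st();Rg=toolR(0,0,-2.5);go(p,R,[.455,.095,.068],Rg)
im=env.grab_frame("scene");n="scene"
cv2.imwrite("pics/scene8.png",im[:,:,::-1])
for nm,a,b in(("red",172,5),("orange",10,28)):
    for c in blobs(im,a,b,170,80,8):
        (u,v),s,ang=cv2.minAreaRect(c);q=ray(n,(u,v),.04)
        if abs(q[0]-.6)<.1 and abs(q[1]-.1)<.12:print(n,nm,np.round([u,v,*s,ang],1),np.round(q,3))
E
```

```text
t 24.38 q [ 0.21  0.07 -0.43  1.07  0.    1.82] p [0.4473 0.0943 0.1963] F [-0.   0.2 -0.7] gap -0.001 0.0
toolz [-0.002  0.001 -1.   ] y [ 0.999 -0.044 -0.002]
shift [ 0.1   0.79 12.83] rows 4 [0.02 0.2  3.21]
turn [-0.002 -0.001 -0.   ] rows 1 [-0.0021 -0.0007 -0.0003]
scene red [276.3 229.3  12.   12.7  45. ] [0.595 0.137 0.04 ]
scene orange [264.7 216.2  29.3  18.3  48. ] [0.592 0.077 0.04 ]
```

The jar lies flat along the compartment (body ≈ (0.592,0.077), cap ≈ (0.595,0.137)). Go down in front of the drawer and push it in.

>>> servo_tool:
  motion:
    - [0,0,3,0,0,0,0]
    - [0,0,4,0,0,0,0]
    - [0,0,3.5,0,0,0,0]
    - [0,0,1.8,0,0,0,0]
    - [0,0,0.4,0,0,0,0]

```text
clock: 24.85
position: [0.4521, 0.0942, 0.0663]
eef_rot: [0.723, 0.691, -0.001, -0.001]
contact_force: [-0.8, -0.0, 0.5]
finger_gap: -0.003
finger_force: 0.0
```

>>> servo_tool:
  motion:
    - [0,0,0,0,0,0,0]
    - [0,1,0,0,0,0,0]
    - [0,1,0,0,0,0,0]
    - [0,1,0,0,0,0,0]
    - [0,1,0,0,0,0,0]

```text
clock: 25.27
position: [0.496, 0.0931, 0.0709]
eef_rot: [0.723, 0.691, 0.002, 0.001]
contact_force: [-2.1, 0.5, 0.6]
finger_gap: 0.002
finger_force: 0.9
```

>>> servo_tool:
  motion:
    - [0,1,0,0,0,0,0]
    - [0,1,0,0,0,0,0]
    - [0,1,0,0,0,0,0]
    - [0,1,0,0,0,0,0]
    - [0,1,0,0,0,0,0]

```text
clock: 25.68
position: [0.5447, 0.0906, 0.0696]
eef_rot: [0.723, 0.691, 0.001, 0.0]
contact_force: [-1.6, -0.4, 0.4]
finger_gap: -0.001
finger_force: 0.9
```

>>> servo_tool:
  motion:
    - [0,1,0,0,0,0,0]
    - [0,1,0,0,0,0,0]
    - [0,1,0,0,0,0,0]
    - [0,1,0,0,0,0,0]
    - [0,1,0,0,0,0,0]

```text
clock: 26.1
position: [0.5945, 0.0883, 0.0696]
eef_rot: [0.723, 0.691, 0.001, 0.0]
contact_force: [-1.4, 0.4, 0.8]
finger_gap: -0.0
finger_force: 0.9
```

>>> servo_tool:
  motion:
    - [0,1,0,0,0,0,0]
    - [0,1,0,0,0,0,0]
    - [0,1,0,0,0,0,0]
    - [0,1,0,0,0,0,0]
    - [0,0.5,0,0,0,0,0]

```text
clock: 26.52
position: [0.6381, 0.0862, 0.0695]
eef_rot: [0.723, 0.691, -0.0, -0.001]
contact_force: [-8.6, -0.2, 7.0]
finger_gap: -0.001
finger_force: 4.3
```

>>> servo_tool:
  motion:
    - [0,0.4,0,0,0,0,0]
    - [0,0,0,0,0,0,0]

```text
clock: 26.68
position: [0.642, 0.086, 0.0694]
eef_rot: [0.723, 0.691, 0.0, -0.001]
contact_force: [-6.3, -0.9, 4.6]
finger_gap: -0.0
finger_force: 3.1
```

>>> servo_tool:
  motion:
    - [0,0.2,0,0,0,0,0]
    - [0,0,0,0,0,0,0]

```text
clock: 26.85
position: [0.6433, 0.086, 0.0695]
eef_rot: [0.723, 0.691, -0.0, -0.001]
contact_force: [-6.4, -1.2, 4.8]
finger_gap: 0.002
finger_force: 3.4
```

>>> servo_tool:
  motion:
    - [0,0.2,0,0,0,0,0]
    - [0,0,0,0,0,0,0]

```text
clock: 27.02
position: [0.6449, 0.0859, 0.0695]
eef_rot: [0.723, 0.691, -0.0, -0.001]
contact_force: [-8.0, 0.3, 4.6]
finger_gap: -0.006
finger_force: 4.0
```

>>> servo_tool:
  motion:
    - [0,0.2,0,0,0,0,0]
    - [0,0,0,0,0,0,0]

```text
clock: 27.18
position: [0.6467, 0.0858, 0.0695]
eef_rot: [0.723, 0.691, -0.0, -0.001]
contact_force: [-8.8, -1.8, 6.4]
finger_gap: -0.004
finger_force: 4.3
```

>>> servo_tool:
  motion:
    - [0,0.2,0,0,0,0,0]
    - [0,0,0,0,0,0,0]

```text
clock: 27.35
position: [0.6487, 0.0857, 0.0694]
eef_rot: [0.723, 0.691, -0.0, -0.001]
contact_force: [-8.1, -0.6, 6.2]
finger_gap: 0.001
finger_force: 4.3
```

>>> servo_tool:
  motion:
    - [0,0.1,0,0,0,0,0]
    - [0,0,0,0,0,0,0]

```text
clock: 27.52
position: [0.6487, 0.0857, 0.0694]
eef_rot: [0.723, 0.691, -0.001, -0.002]
contact_force: [-12.0, 0.5, 8.3]
finger_gap: -0.0
finger_force: 5.9
```

At the stop, as before. Let go slowly, back away and look.

>>> servo_tool:
  motion:
    - [0,-0.5,0,0,0,0,0]
    - [0,-1,0,0,0,0,0]
    - [0,-3,0,0,0,0,0]
    - [0,-3,0,0,0,0,0]
    - [0,-1,0,0,0,0,0]

```text
clock: 27.93
position: [0.5632, 0.0895, 0.069]
eef_rot: [0.723, 0.691, -0.0, -0.001]
contact_force: [-0.8, 1.1, 0.9]
finger_gap: -0.001
finger_force: 0.0
```

>>> servo_tool:
  motion:
    - [0,0,-3,0,0,0,0]
    - [0,0,-4,0,0,0,0]
    - [0,-2,-4,0,0,0,0]
    - [0,-3,-3,0,0,0,0]
    - [0,0,0,0,0,0,0]

```text
clock: 28.35
position: [0.5191, 0.0924, 0.2132]
eef_rot: [0.723, 0.691, 0.005, 0.002]
contact_force: [0.8, 0.0, 0.2]
finger_gap: -0.004
finger_force: 0.0
```

>>> servo_tool:
  motion:
    - [-4,0,0,0,0,0,0]
    - [-4,0,0,0,0,0,0]
    - [-4,0,0,0,0,0,0]
    - [-4,0,0,0,0,0,0]
    - [0,0,0,0,0,0,0]

```text
clock: 28.77
position: [0.5117, -0.0744, 0.2062]
eef_rot: [0.725, 0.689, 0.0, 0.002]
contact_force: [-0.0, 0.3, 0.1]
finger_gap: -0.002
finger_force: 0.0
```

```bash
python3 - <<'E'
from h import *
p,R=st();out=[]
for n in("scene","top"):
    im=env.grab_frame(n)[:,:,::-1];out.append(cv2.resize(im[60:360,60:460],(400,300)) if n=="top" else im[100:400,100:500])
h=max(o.shape[0] for o in out);out=[cv2.copyMakeBorder(o,0,h-o.shape[0],0,400-o.shape[1],cv2.BORDER_CONSTANT) for o in out]
cv2.imwrite("pics/c9.png",np.hstack(out))
E
```

```text
t 28.77 q [-0.14  0.17 -0.29  1.11 -0.    1.48] p [ 0.5117 -0.0744  0.2062] F [-0.   0.3  0.1] gap -0.002 0.0
toolz [ 0.003 -0.002 -1.   ] y [ 0.999 -0.052  0.003]
```

View pics/c9.png

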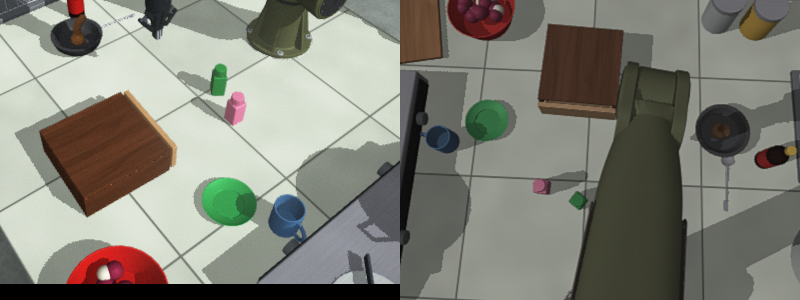

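The drawer is shut (front back at (150,125), as at the start) and stayed so for over a second. The jar is inside, everything else is unmoved and the gripper is clear.

```bash
python3 -c "
from rig import env
print(env.finish_job())"
```

```text
the job is handed in; nothing more can be done
None
```

The job is handed in at about 29 s on the robot's clock: the jar was laid down on the counter, then laid on its side in the front compartment, and the drawer was pushed shut and stayed shut, with the other things looking unmoved in the last picture.

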